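# Clear the print plate: van and chess rooks into their bins

### The arm

A 7-joint arm with a two-finger parallel gripper is mounted at the origin on the work surface. World frame = base frame: x ahead of the robot, y to its left, z up, the work surface at z = 0. Lengths are in m, angles in rad, forces in N, time in s.
With the tool pointing down it reaches from about 0.4 to 0.85 m from the base axis. Payload 10.4 kg.
Tool frame: the origin (TCP) lies midway between the tips of the shut fingers; the grasp point (between the pads) lies r.grip_point_offset behind it (r.grip_point_offset is the distance from the TCP to the grasp point, in m); z points along the fingers, y is the line along which they close (so a half turn about z gives the same grasp; the last joint's range is limited). The gripper opens to 87 mm and grips with 3 to 60 N. Pads are 19 mm wide; open, the fingers measure 117 mm over their backs; the gripper's body (75 mm by 190 mm) begins 51 mm behind the grasp point.
Start: joints at [-1.338, 0.332, -0.065, 1.46, 0.022, 1.35, -0.088], TCP at [0.158, 0.605, 0.223] pointing down, gripper open.
Joint ranges: [-2.6, 2.6], [-0.5, 2.12], [-1.47, 1.34], [0.16, 2.42], [-1.27, 4.41], [0.06, 2.06], [-2.6, 2.6]. Speed limits (rad/s): [2.22, 2.22, 2.79, 2.79, 3.14, 3.14, 3.14].

### API

Orientations are given as a unit quaternion [x, y, z, w].
In Python, from bench import r gives the robot as it stands.
- The arm moves only by the tool play_rows, never from a script. Its arguments are lists of equal length, an entry for each row: "claw": the closure, from 0 (fully open) to 1 (shut); "delta_pos": the shift along the tool's x, y, z scaled (see below), a list of three; "delta_rot": the turn, a rotation vector about the tool's x, y, z scaled (see below), a list of three. A call has 1 to 8 rows; each row shifts and turns the commanded pose from where the row before left it, along the tool's axes as they then stand; what a row does not reach is not made up. The controller multiplies each number of a shift by 200 mm and each number of a turn by pi rad. A row lasts 1/10 s, in which the tool goes at most 50 mm and 8.59 degrees, less where a joint would pass 70% of its speed; a pose out of reach is approached as far as the arm can. A call with a number of a shift or a turn outside -1 to 1 is refused whole. A call with a gripper value outside its range is refused whole. The fingers move at their own pace and stop on an object; "squeeze" is the grip in N (left out, the last holds). Time passes only in rows, so rows that do not move let the fingers close. It gives the time, the measured TCP pose, the force, the opening and the grip force at its end, in the units of the state.
- r.read_state(): the state, without advancing time (a new reading comes with each control period).
- r.camera(name): name is "scene" or "top"; returns a dict with "pixels" (384x512x3 uint8, red, green, blue), "camera_matrix" (3x3 intrinsics, pixels), "cam_to_world" (4x4, takes a point from camera to world coordinates). Camera axes: x right, y up, looking along -z (the intrinsics and any distortion apply to the point x, -y, -z); pixel columns grow to the right and rows downward; lengths in m; the calibration is good to about 2 mm. A picture is of the moment at which its call begins. There is no depth.
- r.close_job(): hands the job in; it is judged then, once.
The state is a dict: "time": time; "joint_positions": joint angles; "joint_vel": joint speeds; "joint_torque": joint torques, N m; "ee_pos": TCP position; "eef_rot": TCP orientation; "ft_force": force on the tool from outside, world axes, zero at the start; "torque": the same for the moment, N m; "width": finger opening in m; "grip_force": force on a finger pad.
Only numpy, scipy, OpenCV 4.12 (cv2) and the standard library are available. Lean on these libraries where they do the work, as an engineer would, in place of code of your own. Each camera call takes 0.05 s, during which the arm holds its last target. There are 200 camera calls.

### The job

Clear the fresh prints off the build plate and sort them by kind, in any order: the toy van goes into the empty compartment of the bin that already holds a van, parked on its wheels lengthwise across the compartment like that one, and both chess rooks go, standing upright, into the empty compartment of the bin that already holds a rook. The van stands between two thin printed walls, so it can only be lifted out by nose and tail, and its compartment only leaves finger room at its sides: on the way, set it down on its wheels on the cork mat and let go, then take it again by its sides. Leave the two prints already in the bins, the scraper, the glue jar and the robot figure where they are.

Things in the scene. Friction and masses are not known exactly. Their poses are not given: they have to be found in the camera images.
- van: white printed toy van, 60 long (its x, nose at +x) x 32 wide (its y) x 38 high; vertical nose and tail faces, the nose 4 to 24 mm above the underside, the tail 4 to 38; vertical sides. Origin: centre of its underside, z up. It starts on the plate between the two shield walls, about lengthwise along them.
- rook_1: white printed chess rook, round, 30 mm across at foot and at head, 24 in the waist, 48 high; the head is 32 to 48 mm above the foot. Origin: centre of its underside, z up. Starts upright on the plate.
- rook_2: the second rook, the same as rook_1
- plate: dark steel build plate 170 x 170 x 4 mm with a pull tab at -x, fixed, lying on the bench. Origin: centre of its underside. Two thin white printed walls (fixed to it, 2 thick, 64 long along its y, 40 high above the plate) stand 44 mm apart on both sides of the van; their ends are open.
- shield (a point): point on the plate's top face (4 mm above the bench) midway between the two walls; the walls run along its y at x = -23 and +23 mm
- mat: cork mat 140 x 140 x 3 mm, fixed, empty. Origin: centre of its underside
- van_bin: grey open bin 250 (its x) x 88 (its y) x 40 high outside, 4 mm walls and floor, fixed, with one cross wall in the middle making two compartments of about 119 (x) x 80 (y). Origin: centre of its underside. A van stands in the +x compartment.
- van_bin_free (a point): centre of the inner floor of van_bin's empty (-x) compartment, axes as the bin's; the van must lie along y
- rook_bin: a bin just like van_bin; a rook stands in its +x compartment
- rook_bin_free (a point): centre of the inner floor of rook_bin's empty (-x) compartment, axes as the bin's
- sorted_van: the van already in van_bin, same shape as van; leave it
- sorted_rook: the rook already in rook_bin, same shape as the others; leave it
- scraper: bystander: spatula-like scraper 200 mm long lying along its x; leave it
- glue: bystander: glue jar, 44 mm across, 55 high, upright; origin at the centre of its underside; leave it
- robot_figure: bystander: grey printed robot figure, about 30 x 55 x 67 high; leave it

How it is judged:
By the outcome, as a careful person would: the job done as asked, in the order asked, and still so for the second after the job is handed in, with the robot touching nothing.
It also fails if it takes over 70 s, if anything falls off the work surface, if the arm or the gripper's body presses on something with over 40 N, if the wrist force passes 120 N, or if a joint passes its speed limit or range.

## Working session

There is one attempt and no reset: what is moved stays moved. The work goes in short steps, Python scripts to look and compute and a tool call to move; the robot and the scene stay as the last step left them, time stands still between calls to the robot, and variables do not carry over. Pictures are saved under pics/ and viewed, at most 10 in all, crops included, and the job is handed in when it is done.

Besides the shell and the picture viewer there is one more tool, called after "Request:" as name(argument=value, ...), one argument or row to a line, values as JSON. play_rows: Moves the arm, as the interface text tells. Shifts and turns lie within -1 to 1; 1 stands for 200 mm of shift or pi rad of turn. Its arguments: {"type":"object","properties":{"claw":{"type":"array"},"delta_pos":{"type":"array"},"delta_rot":{"type":"array"},"squeeze":{"type":"number"}},"required":["claw","delta_pos","delta_rot"]}

```bash
ls; mkdir -p pics; python3 - <<'E'
from bench import r
import cv2,numpy as np
for n in("scene","top"):
    c=r.camera(n);cv2.imwrite(f"pics/{n}0.png",cv2.resize(c["pixels"][:,:,::-1],(800,600),interpolation=cv2.INTER_CUBIC))
    np.savez(f"{n}0.npz",**c);print(n,c["camera_matrix"].round(1).tolist(),c["cam_to_world"].round(3).tolist(),[k for k in c])
print(r.grip_point_offset);print(r.read_state())
E
```

```text
pics
scene [[351.6, 0.0, 251.2], [0.0, 351.6, 186.2], [0.0, 0.0, 1.0]] [[0.324, -0.671, 0.667, 1.103], [0.946, 0.238, -0.22, -0.188], [-0.011, 0.702, 0.712, 0.6], [0.0, 0.0, 0.0, 1.0]] ['pixels', 'camera_matrix', 'cam_to_world']
top [[481.4, 0.0, 250.2], [0.0, 481.4, 195.3], [0.0, 0.0, 1.0]] [[-0.025, 0.981, -0.19, 0.336], [-1.0, -0.028, -0.011, -0.016], [-0.016, 0.19, 0.982, 1.329], [0.0, 0.0, 0.0, 1.0]] ['pixels', 'camera_matrix', 'cam_to_world']
0.0187
{'time': 0.1, 'joint_positions': array([-1.33762111,  0.33282778, -0.06468638,  1.46086971,  0.02159724,
        1.34993884, -0.08854812]), 'joint_vel': array([ 0.0013198 , -0.00095125,  0.00070196, -0.00124897,  0.00053842,
       -0.00185127,  0.00023578]), 'joint_torque': array([ 8.69714077e-04, -6.24536848e+01,  2.44713557e-02, -3.90717173e+01,
       -6.12625550e-02,  3.65271850e-02,  9.87983958e-05]), 'ee_pos': array([0.15804128, 0.60430857, 0.22181564]), 'eef_rot': array([ 1.27560150e-01,  9.91830607e-01, -6.72060048e-04, -5.38903874e-05]), 'ft_force': array([ 0.10087246, -0.15861206, -0.10501131]), 'torque': array([-0.02538692, -0.01411697,  0.01895033]), 'grip_force': 0.0, 'width': 0.08731001702103083}
```

View pics/scene0.png

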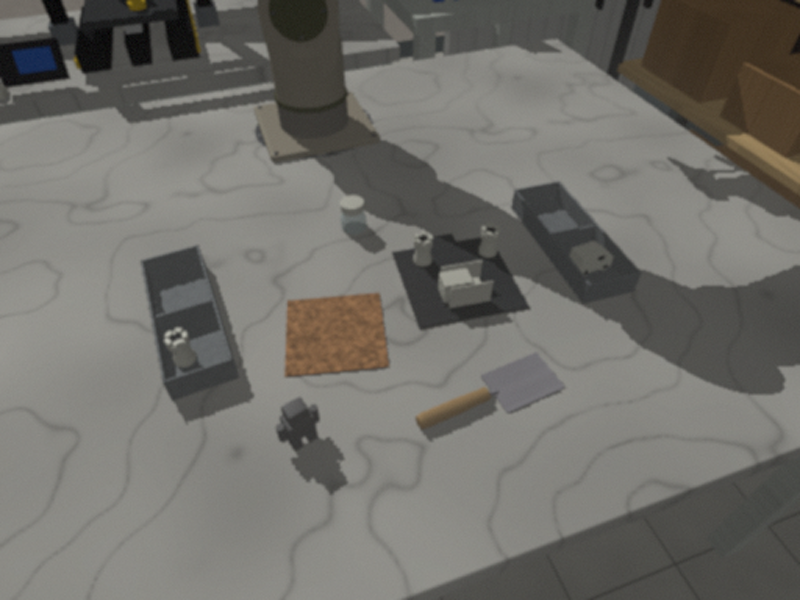

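View pics/top0.png

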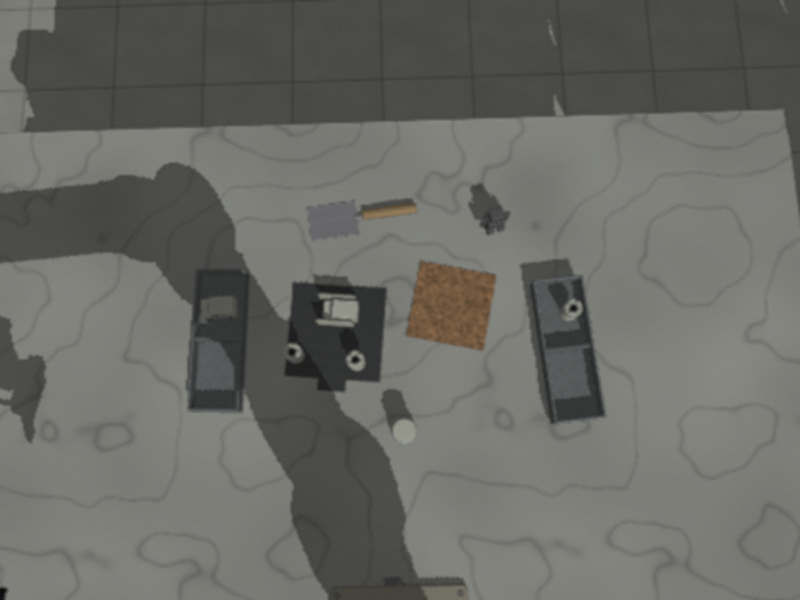

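Scene view: the rook bin is on the left at (190,320), the mat at (335,335), and the plate at (460,280) with the van between the walls. The van bin is on the right at (575,240). The top view shows the same layout: rooks at (293,352) and (355,360), van at (338,310), bins at (218,340) and (568,347). I'll take enlarged crops to measure.

```bash
python3 - <<'E'
import cv2,numpy as np
def crop(n,x,y,w,h,s,out):
    im=np.load(f"{n}0.npz")["pixels"][y:y+h,x:x+w,::-1]
    im=(255*(im/255.)**0.6).astype(np.uint8)
    im=cv2.resize(im,(int(w*s),int(h*s)),interpolation=cv2.INTER_CUBIC)
    for g in range(0,w,20):
        cv2.line(im,(int(g*s),0),(int(g*s),6),(0,0,255),1);cv2.putText(im,str(x+g),(int(g*s),16),0,.35,(0,0,255),1)
    for g in range(0,h,20):
        cv2.line(im,(0,int(g*s)),(6,int(g*s)),(0,0,255),1);cv2.putText(im,str(y+g),(8,int(g*s)+4),0,.35,(0,0,255),1)
    return im
a=crop("top",115,160,280,120,2.85,"")
cv2.imwrite("pics/topc.png",a)
b=crop("scene",85,110,330,150,2.4,"")
cv2.imwrite("pics/scenec.png",b)
c=np.hstack([crop("top",175,170,80,85,5,""),crop("scene",245,135,80,85,5,"")])
cv2.imwrite("pics/platec.png",c)
E
```

```text
(no output)
```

View pics/topc.png

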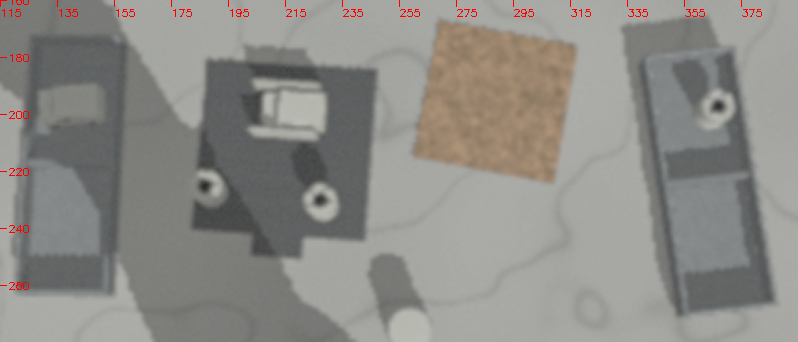

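View pics/platec.png

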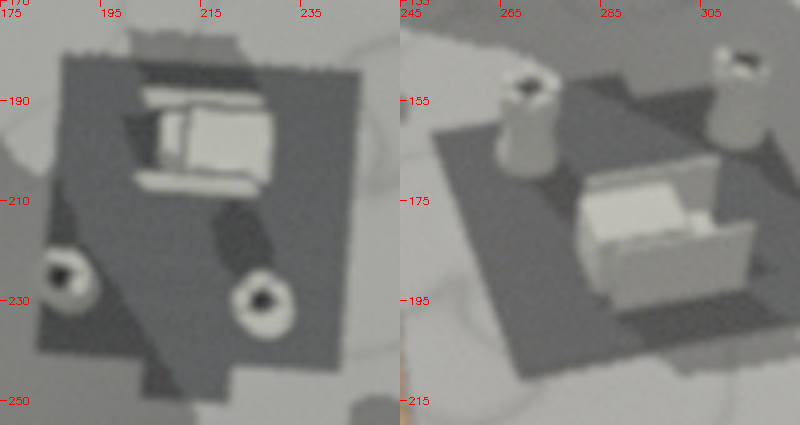

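View pics/scenec.png

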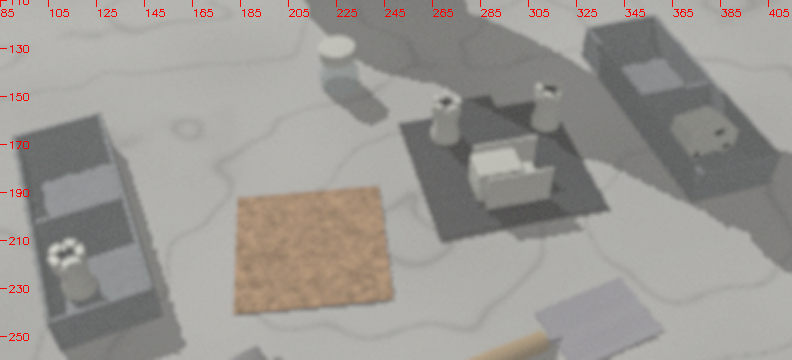

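Top crop: van roof centre is near px (220.5,198.5), with the nose to the left (+y). The rook holes are at about (187,225) and (227,230), and the mat and bin corners are visible. Scene plate crop: rook heads at about (271,152) and (314,147), van roof at (280–302,171–183). Next I'll triangulate these across the two views.

```bash
cat > h.py <<'E'
import numpy as np
from scipy.spatial.transform import Rotation as R
def load(n,tag="0"): return np.load(f"{n}{tag}.npz")
def ray(c,p):
    K=c["camera_matrix"];T=c["cam_to_world"]
    d=np.linalg.inv(K)@[p[0],p[1],1];d=T[:3,:3]@[d[0],-d[1],-d[2]]
    return T[:3,3],d/np.linalg.norm(d)
def plane(c,p,z):
    o,d=ray(c,p);return o+d*(z-o[2])/d[2]
def tri(c1,p1,c2,p2):
    A=np.zeros((3,3));b=np.zeros(3);L=[ray(c1,p1),ray(c2,p2)]
    for o,d in L:
        M=np.eye(3)-np.outer(d,d);A+=M;b+=M@o
    x=np.linalg.solve(A,b)
    return x,np.linalg.norm(np.cross(L[0][1],x-L[0][0]))
def go(x,y,z,yaw,s=None):
    """yaw: heading of tool y in world (rad, mod pi); prints turn about tool z, then shift in the turned tool axes"""
    from bench import r
    s=s or r.read_state();Rm=R.from_quat(s["eef_rot"]);m=Rm.as_matrix()
    cur=np.arctan2(m[1,1],m[0,1]);d=(yaw-cur+np.pi/2)%np.pi-np.pi/2
    g=R.from_euler("z",yaw if abs(((yaw-cur+np.pi)%(2*np.pi))-np.pi)<np.pi/2 else yaw+np.pi).as_matrix()
    Y=g[:,0];G=np.c_[np.cross(Y,[0,0,-1]),Y,[0,0,-1]]
    rot=(Rm.inv()*R.from_matrix(G)).as_rotvec()/np.pi
    p=np.array([x,y,z])-s["ee_pos"]
    print("t",round(s["time"],2),"rot/pi",rot.round(4),"deg",(rot*180).round(1),"shift/0.2",(G.T@p/0.2).round(4),"w",round(s["width"],4))
E
python3 - <<'E'
from h import *
t,s=load("top"),load("scene")
P=lambda u,v:((u+.5)/5-.5+175,(v+.5)/5-.5+170)
S=lambda u,v:((u-400+.5)/5-.5+245,(v+.5)/5-.5+135)
T=lambda u,v:((u+.5)/2.85-.5+115,(v+.5)/2.85-.5+160)
C=lambda u,v:((u+.5)/2.4-.5+85,(v+.5)/2.4-.5+110)
f=lambda a:np.round(np.array(a)*1000,1).tolist()
def quad(name,tp,sp,z):
    q=[]
    for a,b in zip(tp,sp):
        x,e=tri(t,a,s,b);q.append(x);print(name,f(x),"err",f(e),"top@z",f(plane(t,a,z)[:2]),"scene@z",f(plane(s,b,z)[:2]))
    print("  mean",f(np.mean(q,0)))
quad("rookL",[P(61,276)],[S(746,62)],.050)
quad("rookR",[P(262,301)],[S(530,87)],.050)
# order: top TL,TR,BR,BL <-> world (+x+y),(+x-y),(-x-y),(-x+y)
quad("roof",[P(185,105),P(272,108),P(271,182),P(183,180)],[S(688,228),S(600,243),S(582,200),S(668,183)],.042)
quad("plate",[P(61,53),P(361,72),P(341,371),P(37,350)],[S(805,320),S(521,380),S(433,133),S(700,90)],.004)
quad("mat",[T(439,20),T(576,45),T(553,182),T(414,156)],[C(393,298),C(234,314),C(238,199),C(379,187)],.003)
quad("rbin",[T(647,58),T(735,47),T(775,302),T(684,314)],[C(162,291),C(52,322),C(16,136),C(99,114)],.04)
quad("vbin",[T(32,36),T(125,40),T(114,294),T(19,292)],[C(779,152),C(692,184),C(586,28),C(655,15)],.04)
E
```

```text
rookL [509.0, 171.7, 48.4] err 0.9 top@z [508.4, 170.6] scene@z [510.9, 171.7]
  mean [509.0, 171.7, 48.4]
rookR [492.4, 63.9, 49.6] err 1.0 top@z [492.0, 63.0] scene@z [493.0, 64.7]
  mean [492.4, 63.9, 49.6]
roof [601.0, 102.0, 42.0] err 2.0 top@z [601.8, 103.9] scene@z [600.6, 99.9]
roof [598.5, 56.9, 44.6] err 0.7 top@z [598.7, 56.3] scene@z [596.2, 58.7]
roof [560.2, 61.3, 35.1] err 3.6 top@z [557.8, 57.6] scene@z [567.5, 61.8]
roof [562.1, 107.1, 33.6] err 1.0 top@z [560.2, 105.4] scene@z [570.3, 103.7]
  mean [580.4, 81.8, 38.8]
plate [636.9, 164.2, -3.0] err 15.2 top@z [641.6, 177.3] scene@z [639.3, 144.7]
plate [626.8, 9.0, 0.6] err 1.1 top@z [625.8, 7.9] scene@z [629.8, 9.0]
plate [458.3, 24.6, 3.2] err 1.6 top@z [457.8, 23.0] scene@z [459.4, 25.9]
plate [470.7, 182.0, -0.9] err 9.9 top@z [473.8, 190.6] scene@z [474.2, 168.9]
  mean [548.2, 94.9, -0.0]
mat [674.6, -54.7, 2.8] err 0.7 top@z [674.4, -55.4] scene@z [674.9, -54.0]
mat [645.1, -189.7, 2.5] err 0.5 top@z [644.9, -190.1] scene@z [645.6, -189.2]
mat [509.3, -159.9, 1.8] err 1.1 top@z [509.0, -160.8] scene@z [510.8, -158.9]
mat [539.1, -24.9, 1.1] err 1.8 top@z [538.3, -26.5] scene@z [541.3, -23.7]
  mean [592.0, -107.3, 2.0]
rbin [623.4, -247.9, 32.7] err 6.0 top@z [621.5, -252.6] scene@z [630.9, -241.2]
rbin [630.2, -334.1, 37.7] err 3.9 top@z [629.9, -337.5] scene@z [632.9, -329.5]
rbin [386.6, -354.6, 39.5] err 2.0 top@z [386.7, -356.6] scene@z [387.9, -352.4]
rbin [378.0, -272.0, 37.5] err 0.4 top@z [377.9, -271.9] scene@z [381.4, -271.2]
  mean [504.6, -302.1, 36.8]
vbin [660.7, 341.1, 41.4] err 0.7 top@z [660.6, 340.8] scene@z [659.7, 343.2]
vbin [657.5, 253.1, 24.7] err 0.4 top@z [654.0, 250.3] scene@z [669.3, 240.9]
vbin [411.9, 262.1, 38.6] err 4.2 top@z [410.1, 257.9] scene@z [414.3, 265.4]
vbin [415.8, 350.4, 38.4] err 3.0 top@z [414.3, 347.1] scene@z [418.2, 352.1]
  mean [536.5, 301.6, 35.8]
```

```bash
python3 - <<'E'
from h import *
t,s=load("top"),load("scene")
P=lambda u,v:((u+.5)/5-.5+175,(v+.5)/5-.5+170)
S=lambda u,v:((u-400+.5)/5-.5+245,(v+.5)/5-.5+135)
f=lambda a:np.round(np.array(a)*1000,1).tolist()
for n,p in dict(upL=(141,88),upR=(265,95),loL=(137,173),loR=(260,183)).items(): print(n,f(plane(t,P(*p),.044)))
for n,p in dict(fl=(608,243),fr=(754,223),bl=(585,177),br=(719,157)).items(): print(n,f(plane(s,S(*p),.044)))
# column profile through roof in top image
g=t["pixels"].mean(2)
for c in(205,210,214,220,226):print(c,g[183:213,c].round().astype(int).tolist())
for v in(195,198,202):print(v,g[v,198:236].round().astype(int).tolist())
go(.584,.0875,.12,np.deg2rad(84.7))
E
```

```text
upL [611.5, 127.7, 44.0]
upR [605.7, 59.9, 44.0]
loL [564.4, 130.2, 44.0]
loR [557.1, 63.4, 44.0]
fl [599.2, 61.2, 44.0]
fr [609.4, 128.3, 44.0]
bl [555.6, 68.1, 44.0]
br [563.8, 132.6, 44.0]
205 [31, 30, 28, 38, 72, 113, 125, 114, 79, 42, 30, 30, 33, 32, 31, 35, 35, 38, 36, 36, 48, 90, 130, 130, 109, 68, 49, 49, 50, 52]
210 [33, 32, 30, 34, 60, 101, 127, 117, 85, 93, 129, 130, 126, 126, 125, 126, 124, 112, 90, 85, 83, 87, 114, 128, 118, 75, 49, 50, 51, 49]
214 [35, 33, 33, 34, 49, 90, 113, 90, 96, 132, 138, 138, 140, 143, 145, 146, 146, 146, 145, 136, 106, 87, 112, 129, 122, 92, 59, 49, 51, 49]
220 [43, 31, 33, 32, 38, 74, 113, 112, 87, 102, 135, 143, 143, 143, 143, 143, 143, 144, 146, 149, 142, 100, 105, 131, 129, 108, 65, 38, 36, 31]
226 [67, 47, 46, 41, 38, 55, 91, 104, 86, 99, 136, 143, 143, 143, 143, 144, 143, 144, 145, 145, 143, 134, 118, 96, 89, 88, 65, 49, 46, 42]
195 [50, 46, 36, 34, 33, 32, 32, 33, 52, 101, 141, 143, 126, 97, 96, 120, 140, 144, 143, 143, 143, 142, 143, 142, 142, 143, 142, 142, 143, 140, 127, 91, 57, 50, 49, 50, 50, 52]
198 [50, 50, 43, 36, 34, 32, 31, 35, 54, 100, 138, 142, 126, 97, 109, 139, 146, 144, 144, 145, 143, 144, 143, 144, 143, 142, 142, 144, 144, 145, 133, 93, 58, 49, 50, 50, 51, 51]
202 [52, 51, 51, 47, 42, 38, 30, 36, 51, 72, 83, 84, 85, 88, 110, 134, 136, 136, 138, 142, 147, 149, 149, 150, 147, 145, 143, 146, 145, 138, 116, 79, 52, 49, 49, 51, 49, 50]
t 0.1 rot/pi [-0.0004 -0.     -0.052 ] deg [-0.1 -0.  -9.4] shift/0.2 [-2.3594 -2.3763  0.5091] w 0.0873
```

Request:
play_rows(
  claw=[0,0,0,0,0,0,0,0],
  delta_pos=[
    [0,0,0],
    [0,0,0],
    [-0.158,-0.158,0],
    [-0.158,-0.158,0],
    [-0.158,-0.158,0],
    [-0.158,-0.158,0],
    [-0.158,-0.158,0],
    [-0.158,-0.158,0],
  ],
  delta_rot=[
    [0,0,-0.026],
    [0,0,-0.026],
    [0,0,0],
    [0,0,0],
    [0,0,0],
    [0,0,0],
    [0,0,0],
    [0,0,0],
  ],
  squeeze=20,
)

```text
time: 0.9
ee_pos: [0.3302, 0.3966, 0.2224]
eef_rot: [0.046, 0.999, -0.0, -0.0]
ft_force: [0.6, 0.5, 0.8]
width: 0.0869
grip_force: 0.0
```

Request:
play_rows(
  claw=[0,0,0,0,0,0,0,0],
  delta_pos=[
    [-0.158,-0.158,0],
    [-0.158,-0.158,0],
    [-0.158,-0.158,0],
    [-0.158,-0.158,0],
    [-0.158,-0.158,0],
    [-0.158,-0.158,0],
    [-0.158,-0.158,0],
    [-0.158,-0.158,0],
  ],
  delta_rot=[
    [0,0,0],
    [0,0,0],
    [0,0,0],
    [0,0,0],
    [0,0,0],
    [0,0,0],
    [0,0,0],
    [0,0,0],
  ],
)

```text
time: 1.7
ee_pos: [0.5585, 0.1218, 0.2224]
eef_rot: [0.046, 0.999, 0.0, -0.0]
ft_force: [0.3, 0.1, -0.3]
width: 0.087
grip_force: 0.0
```

```bash
python3 -c "
from h import *
go(.583,.087,.12,np.deg2rad(84.7))"
```

```text
t 1.7 rot/pi [ 0.     -0.0001  0.0001] deg [ 0. -0.  0.] shift/0.2 [-0.1379 -0.1619  0.5118] w 0.087
```

Request:
play_rows(
  claw=[0,0,0,0,0,0,0,0],
  delta_pos=[
    [-0.138,-0.162,0],
    [0,0,0.2],
    [0,0,0.2],
    [0,0,0.2],
    [0,0,0.15],
    [0,0,0.12],
    [0,0,0.1],
    [0,0,0.05],
  ],
  delta_rot=[
    [0,0,0],
    [0,0,0],
    [0,0,0],
    [0,0,0],
    [0,0,0],
    [0,0,0],
    [0,0,0],
    [0,0,0],
  ],
)

```text
time: 2.5
ee_pos: [0.581, 0.0883, 0.0164]
eef_rot: [0.046, 0.999, -0.0, -0.001]
ft_force: [0.6, -0.5, 1.2]
width: 0.0867
grip_force: 0.0
```

```bash
python3 - <<'E'
from h import *
from bench import r
import cv2
go(.583,.087,.007,np.deg2rad(84.7))
a=r.camera("top")["pixels"];b=r.camera("scene")["pixels"]
f=lambda im,x,y:cv2.resize(im[y:y+85,x:x+80,::-1],None,fx=5,fy=5,interpolation=cv2.INTER_CUBIC)
cv2.imwrite("pics/g1.png",np.hstack([f(a,175,150),f(b,245,125)]))
E
```

```text
t 2.5 rot/pi [-0.0003 -0.0009  0.    ] deg [-0.1 -0.2  0. ] shift/0.2 [-0.0107 -0.0056  0.047 ] w 0.0867
```

View pics/g1.png

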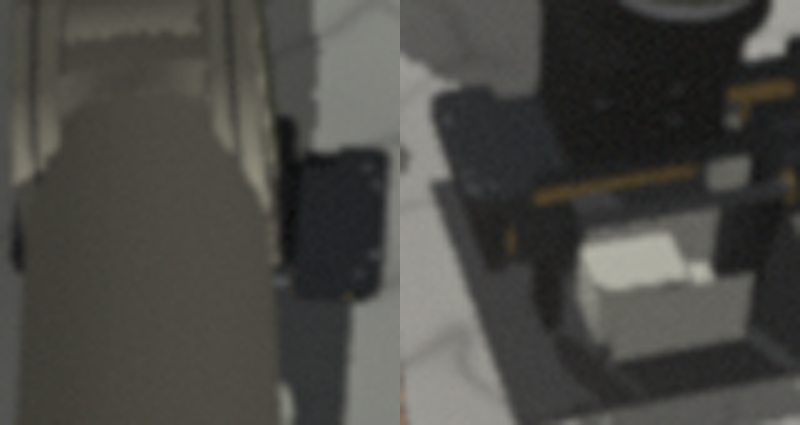

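The scene view shows the fingers straddling the van beyond its nose and tail, inside the line of the walls. I'll finish the descent and close.

Request:
play_rows(
  claw=[0,0,0.2,0.5,0.5,0.5,0.5,0.5],
  delta_pos=[
    [-0.008,-0.004,0.03],
    [0,0,0.012],
    [0,0,0],
    [0,0,0],
    [0,0,0],
    [0,0,0],
    [0,0,0],
    [0,0,0],
  ],
  delta_rot=[
    [0,0,0],
    [0,0,0],
    [0,0,0],
    [0,0,0],
    [0,0,0],
    [0,0,0],
    [0,0,0],
    [0,0,0],
  ],
  squeeze=20,
)

```text
time: 3.4
ee_pos: [0.584, 0.0877, 0.0104]
eef_rot: [0.046, 0.999, 0.0, 0.0]
ft_force: [0.0, -0.1, 2.2]
width: 0.0602
grip_force: 20.0
```

```bash
python3 -c "
from h import *
from bench import r
print(r.read_state()['grip_force'],r.read_state()['ee_pos'])
go(.592,-.107,.12,np.deg2rad(77.5))"
```

```text
19.980701892636716 [0.58395152 0.08770915 0.01037773]
t 3.4 rot/pi [0.0001 0.0001 0.04  ] deg [0.  0.  7.2] shift/0.2 [-0.25   -0.9418 -0.5481] w 0.0602
```

Request:
play_rows(
  claw=[0.5,0.5,0.5,0.5,0.5,0.5,0.5,0.5],
  delta_pos=[
    [0,0,-0.06],
    [0,0,-0.18],
    [0,0,-0.2],
    [-0.026,-0.193,0],
    [-0.026,-0.193,0],
    [-0.026,-0.193,0],
    [-0.026,-0.193,0],
    [-0.026,-0.193,0],
  ],
  delta_rot=[
    [0,0,0],
    [0,0,0],
    [0,0,0],
    [0,0,0],
    [0,0,0],
    [0,0,0],
    [0,0,0],
    [0,0,0],
  ],
)

```text
time: 4.2
ee_pos: [0.5919, -0.1085, 0.0991]
eef_rot: [0.046, 0.999, 0.0, 0.0]
ft_force: [0.1, 0.2, -1.2]
width: 0.0599
grip_force: 20.0
```

```bash
python3 -c "
from h import *
from bench import r
s=r.read_state();print(s['grip_force'],s['ee_pos'],s['joint_positions'].round(2))
go(.592,-.107,.0098,np.deg2rad(84.7))"
```

```text
19.98414826579392 [ 0.59187405 -0.10853844  0.09910069] [-0.26  0.4   0.46  1.69 -0.19  1.09  1.73]
t 4.2 rot/pi [0.0001 0.0002 0.0001] deg [0. 0. 0.] shift/0.2 [1.000e-04 7.700e-03 4.465e-01] w 0.0599
```

Request:
play_rows(
  claw=[0.5,0.5,0.5,0.5,0.4,0,0,0],
  delta_pos=[
    [0,0,0.2],
    [0,0,0.18],
    [0,0,0.065],
    [0,0,0],
    [0,0,0],
    [0,0,0],
    [0,0,0],
    [0,0,0],
  ],
  delta_rot=[
    [0,0,0],
    [0,0,0],
    [0,0,0],
    [0,0,0],
    [0,0,0],
    [0,0,0],
    [0,0,0],
    [0,0,0],
  ],
)

```text
time: 5.0
ee_pos: [0.5923, -0.1068, 0.0098]
eef_rot: [0.046, 0.999, 0.0, 0.0]
ft_force: [-1.1, 0.1, -1.4]
width: 0.0763
grip_force: 0.0
```

Request:
play_rows(
  claw=[0,0,0,0,0,0,0,0],
  delta_pos=[
    [0,0,-0.1],
    [0,0,-0.2],
    [0,0,-0.1],
    [0,0,0],
    [0,0,0],
    [0,0,0],
    [0,0,0],
    [0,0,0],
  ],
  delta_rot=[
    [0,0,0],
    [0,0,0],
    [0,0,0],
    [0,0,-0.045],
    [0,0,-0.045],
    [0,0,-0.045],
    [0,0,-0.045],
    [0,0,-0.045],
  ],
)

```text
time: 5.8
ee_pos: [0.5919, -0.107, 0.0894]
eef_rot: [-0.305, 0.952, 0.0, 0.0]
ft_force: [-0.5, 0.4, 0.4]
width: 0.087
grip_force: 0.0
```

Request:
play_rows(
  claw=[0,0,0,0,0,0,0],
  delta_pos=[
    [0,0,0],
    [0,0,0],
    [0,0,0],
    [0,0,0],
    [0,0,0],
    [0,0,0],
    [0,0,0],
  ],
  delta_rot=[
    [0,0,-0.045],
    [0,0,-0.045],
    [0,0,-0.045],
    [0,0,-0.045],
    [0,0,-0.045],
    [0,0,-0.045],
    [0,0,0],
  ],
)

```text
time: 6.5
ee_pos: [0.5811, -0.1046, 0.0698]
eef_rot: [-0.553, 0.833, 0.013, -0.02]
ft_force: [1.0, 0.1, -0.5]
width: 0.087
grip_force: 0.0
```

```bash
python3 - <<'E'
from h import *
from bench import r
import cv2
s=r.read_state();print(s['ee_pos'],s['joint_positions'].round(2))
go(.592,-.107,.0098,np.deg2rad(-5.3))
a=r.camera("top")["pixels"];b=r.camera("scene")["pixels"]
f=lambda im,x,y:cv2.resize(im[y:y+85,x:x+80,::-1],None,fx=5,fy=5,interpolation=cv2.INTER_CUBIC)
cv2.imwrite("pics/g2.png",np.hstack([f(a,250,150),f(b,175,165)]))
E
```

```text
[ 0.58108171 -0.10461684  0.06981404] [ 0.63  0.51 -0.68  1.65  0.35  1.15  2.6 ]
t 6.5 rot/pi [ 0.0145 -0.0039 -0.0977] deg [  2.6  -0.7 -17.6] shift/0.2 [ 0.0068 -0.0555  0.3001] w 0.087
```

View pics/g2.png

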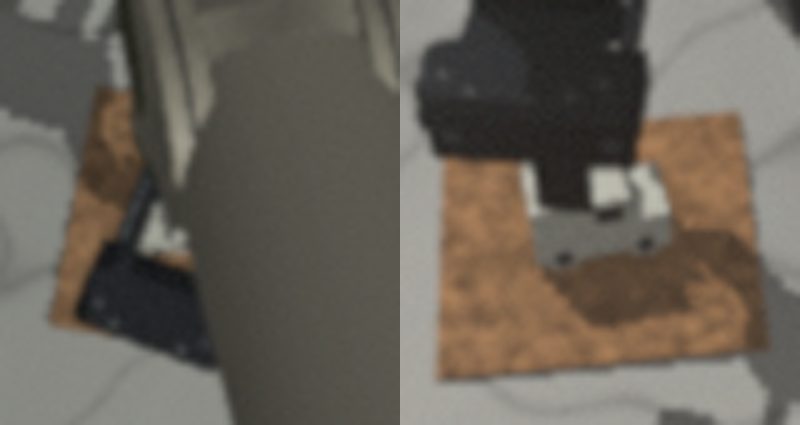

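The van stands on its wheels on the mat, but joint 7 ran into its limit at 2.6. I'll turn the other way, about +162°, after a small lift.

Request:
play_rows(
  claw=[0,0,0,0,0,0,0,0],
  delta_pos=[
    [0,0,-0.15],
    [0,0,0],
    [0,0,0],
    [0,0,0],
    [0,0,0],
    [0,0,0],
    [0,0,0],
    [0,0,0],
  ],
  delta_rot=[
    [0,0,0.03],
    [0,0,0.045],
    [0,0,0.045],
    [0,0,0.045],
    [0,0,0.045],
    [0,0,0.045],
    [0,0,0.045],
    [0,0,0.045],
  ],
)

```text
time: 7.4
ee_pos: [0.583, -0.1044, 0.1002]
eef_rot: [-0.04, 0.999, -0.002, -0.023]
ft_force: [-0.9, -0.1, 0.4]
width: 0.0872
grip_force: 0.0
```

Request:
play_rows(
  claw=[0,0,0,0,0,0,0,0],
  delta_pos=[
    [0,0,0],
    [0,0,0],
    [0,0,0],
    [0,0,0],
    [0,0,0],
    [0,0,0],
    [0,0,0],
    [0,0,0],
  ],
  delta_rot=[
    [0,0,0.045],
    [0,0,0.045],
    [0,0,0.045],
    [0,0,0.045],
    [0,0,0.045],
    [0,0,0.045],
    [0,0,0.045],
    [0,0,0],
  ],
)

```text
time: 8.2
ee_pos: [0.5832, -0.1042, 0.1006]
eef_rot: [0.437, 0.899, -0.013, -0.019]
ft_force: [0.1, -0.3, -0.8]
width: 0.0871
grip_force: 0.0
```

```bash
python3 - <<'E'
from h import *
from bench import r
s=r.read_state();print(s['ee_pos'],s['joint_positions'].round(2))
go(.592,-.107,.09,np.deg2rad(-5.3))
E
```

```text
[ 0.58319614 -0.10418913  0.10057596] [ 0.35  0.41 -0.31  1.64  0.14  1.16  0.66]
t 8.2 rot/pi [-0.0149 -0.0024  0.2411] deg [-2.7 -0.4 43.4] shift/0.2 [-0.0099  0.0451  0.0529] w 0.0871
```

Request:
play_rows(
  claw=[0,0,0,0,0,0,0],
  delta_pos=[
    [0,0,0],
    [0,0,0],
    [0,0,0],
    [0,0,0],
    [0,0,0],
    [0,0,0],
    [0,0,0],
  ],
  delta_rot=[
    [0,0,0.045],
    [0,0,0.045],
    [0,0,0.045],
    [0,0,0.045],
    [0,0,0.045],
    [0,0,0.016],
    [0,0,0],
  ],
)

```text
time: 8.9
ee_pos: [0.5831, -0.1042, 0.1003]
eef_rot: [0.737, 0.676, -0.019, -0.014]
ft_force: [-0.1, 0.2, 0.4]
width: 0.0874
grip_force: 0.0
```

```bash
python3 - <<'E'
from h import *
from bench import r
s=r.read_state();print(s['ee_pos'],s['joint_positions'].round(2))
go(.592,-.107,.0098,np.deg2rad(-5.3))
E
```

```text
[ 0.58305276 -0.10420484  0.10031183] [ 0.25  0.4  -0.2   1.64  0.09  1.15 -0.06]
t 8.9 rot/pi [-0.0145  0.003   0.0021] deg [-2.6  0.5  0.4] shift/0.2 [-0.0098  0.0458  0.4526] w 0.0874
```

Request:
play_rows(
  claw=[0,0,0,0,0,0,0.6,0.65],
  delta_pos=[
    [0,0,0],
    [-0.01,0.046,0],
    [0,0,0.15],
    [0,0,0.15],
    [0,0,0.1],
    [0,0,0.053],
    [0,0,0],
    [0,0,0],
  ],
  delta_rot=[
    [-0.0145,0.003,0.002],
    [0,0,0],
    [0,0,0],
    [0,0,0],
    [0,0,0],
    [0,0,0],
    [0,0,0],
    [0,0,0],
  ],
)

```text
time: 9.7
ee_pos: [0.5924, -0.1072, 0.0099]
eef_rot: [0.739, 0.673, 0.0, -0.0]
ft_force: [0.3, -0.8, 0.6]
width: 0.0777
grip_force: 0.0
```

Request:
play_rows(
  claw=[0.8,0.8,0.8,0.8,0.8],
  delta_pos=[
    [0,0,0],
    [0,0,0],
    [0,0,0],
    [0,0,0],
    [0,0,0],
  ],
  delta_rot=[
    [0,0,0],
    [0,0,0],
    [0,0,0],
    [0,0,0],
    [0,0,0],
  ],
)

```text
time: 10.2
ee_pos: [0.5916, -0.1072, 0.0092]
eef_rot: [0.74, 0.673, -0.0, -0.001]
ft_force: [1.0, 0.6, -0.1]
width: 0.0388
grip_force: 0.0
```

```bash
python3 - <<'E'
from h import *
from bench import r
s=r.read_state();print(s['ee_pos'],s['joint_positions'].round(2))
# bins from rim corners
t=np.load("top0.npz")
T=lambda u,v:((u+.5)/2.85-.5+115,(v+.5)/2.85-.5+160)
# inner floor lit patches / cross wall tops as a check
for n,p,z in [("v cross",T(25,157),.04),("v cross",T(118,160),.04),("r cross",T(666,178),.04),("r cross",T(749,175),.04)]:print(n,plane(t,T(0,0) if 0 else p,z).round(4))
go(.474,.3035,.12,np.deg2rad(-2))
E
```

```text
[ 0.59157942 -0.10716929  0.00922802] [ 0.26  0.49 -0.19  1.72  0.11  0.94 -0.07]
v cross [0.542  0.3447 0.04  ]
v cross [0.5366 0.2556 0.04  ]
r cross [ 0.5051 -0.2634  0.04  ]
r cross [ 0.5058 -0.3416  0.04  ]
t 10.2 rot/pi [-0.0003 -0.0002 -0.019 ] deg [-0.1 -0.  -3.4] shift/0.2 [ 2.0316 -0.6592 -0.5539] w 0.0388
```

Request:
play_rows(
  claw=[0.8,0.8,0.8,0.8,0.8,0.8,0.8],
  delta_pos=[
    [0,0,0],
    [0,0,0],
    [0,0,0],
    [0,0,-0.06],
    [0,0,-0.16],
    [0,0,-0.2],
    [0,0,-0.13],
  ],
  delta_rot=[
    [0,0,0],
    [0,0,0],
    [0,0,0],
    [0,0,0],
    [0,0,0],
    [0,0,0],
    [0,0,-0.019],
  ],
)

```text
time: 10.9
ee_pos: [0.5926, -0.1072, 0.1227]
eef_rot: [0.719, 0.695, 0.001, 0.0]
ft_force: [0.0, -0.3, -0.4]
width: 0.032
grip_force: 20.0
```

```bash
python3 - <<'E'
from h import *
from bench import r
s=r.read_state();print(s['ee_pos'],s['grip_force'])
go(.475,.303,.12,np.deg2rad(-1.8))
E
```

```text
[ 0.59257658 -0.10721525  0.12269005] 20.000558062456548
t 10.9 rot/pi [ 0.0006 -0.0002 -0.001 ] deg [ 0.1 -0.  -0.2] shift/0.2 [ 2.0316 -0.652   0.0135] w 0.032
```

Request:
play_rows(
  claw=[0.8,0.8,0.8,0.8,0.8,0.8],
  delta_pos=[
    [0.203,-0.065,0],
    [0.203,-0.065,0],
    [0.203,-0.065,0],
    [0.203,-0.065,0],
    [0.203,-0.065,0],
    [0.203,-0.065,0],
  ],
  delta_rot=[
    [0,0,0],
    [0,0,0],
    [0,0,0],
    [0,0,0],
    [0,0,0],
    [0,0,0],
  ],
)

```text
time: 11.5
ee_pos: [0.5217, 0.1405, 0.1203]
eef_rot: [0.719, 0.695, 0.0, -0.0]
ft_force: [0.5, 0.1, 0.3]
width: 0.0318
grip_force: 20.0
```

Request:
play_rows(
  claw=[0.8,0.8,0.8,0.8,0.8,0.8],
  delta_pos=[
    [0.203,-0.065,0],
    [0.203,-0.065,0],
    [0.203,-0.065,0],
    [0.203,-0.065,0],
    [0,0,0],
    [0,0,0],
  ],
  delta_rot=[
    [0,0,0],
    [0,0,0],
    [0,0,0],
    [0,0,0],
    [0,0,0],
    [0,0,0],
  ],
)

```text
time: 12.1
ee_pos: [0.4755, 0.3039, 0.1201]
eef_rot: [0.719, 0.695, 0.0, -0.001]
ft_force: [0.2, -1.3, -0.6]
width: 0.0317
grip_force: 20.0
```

```bash
python3 - <<'E'
from h import *
from bench import r
s=r.read_state();print(s['ee_pos'],s['grip_force'],s['joint_positions'].round(2))
go(.475,.303,.0115,np.deg2rad(-1.8))
E
```

```text
[0.47552876 0.30393977 0.1200993 ] 19.999718778999522 [-0.26  0.32 -0.46  1.73  0.15  1.13 -0.8 ]
t 12.1 rot/pi [-0.0003 -0.0003 -0.0004] deg [-0.1 -0.1 -0.1] shift/0.2 [-0.0048 -0.0025  0.543 ] w 0.0317
```

Request:
play_rows(
  claw=[0.8,0.8,0.8,0.8,0.8,0.8],
  delta_pos=[
    [-0.004,0,0.15],
    [0,0,0.15],
    [0,0,0.1],
    [0,0,0.08],
    [0,0,0.04],
    [0,0,0.016],
  ],
  delta_rot=[
    [0,0,0],
    [0,0,0],
    [0,0,0],
    [0,0,0],
    [0,0,0],
    [0,0,0],
  ],
)

```text
time: 12.7
ee_pos: [0.4761, 0.3017, 0.0121]
eef_rot: [0.72, 0.694, -0.0, -0.001]
ft_force: [-0.2, -0.2, -0.1]
width: 0.0317
grip_force: 20.0
```

Request:
play_rows(
  claw=[0.8,0.55,0.45,0.42,0.42,0.42,0.42,0.42],
  delta_pos=[
    [0,0,0.007],
    [0,0,0],
    [0,0,0],
    [0,0,-0.05],
    [0,0,-0.15],
    [0,0,-0.2],
    [0,0,-0.2],
    [0,0,0],
  ],
  delta_rot=[
    [0,0,0],
    [0,0,0],
    [0,0,0],
    [0,0,0],
    [0,0,0],
    [0,0,0],
    [0,0,0],
    [0,0,0],
  ],
)

```text
time: 13.5
ee_pos: [0.4785, 0.3045, 0.1378]
eef_rot: [0.719, 0.695, 0.005, 0.0]
ft_force: [-0.1, 0.4, -0.3]
width: 0.0502
grip_force: 0.0
```

```bash
python3 - <<'E'
from h import *
from bench import r
s=r.read_state();print(s['ee_pos'],s['joint_positions'].round(2))
go(.509,.1715,.12,np.deg2rad(-5.3))
E
```

```text
[0.4785366  0.30448427 0.1378238 ] [-0.26  0.3  -0.46  1.71  0.14  1.15 -0.79]
t 13.5 rot/pi [ 0.0022 -0.0021  0.0184] deg [ 0.4 -0.4  3.3] shift/0.2 [-0.648   0.2131  0.0891] w 0.0502
```

Request:
play_rows(
  claw=[0.42,0.3,0.3,0.3,0.3,0.3,0.3,0.3],
  delta_pos=[
    [0,0,0],
    [0,0,0],
    [0,0,0],
    [0,0,0],
    [0,0,0],
    [0,0,0],
    [0,0,0],
    [0,0,0],
  ],
  delta_rot=[
    [0,0,0.045],
    [0,0,0.045],
    [0,0,0.045],
    [0,0,0.045],
    [0,0,0.045],
    [0,0,0.045],
    [0,0,0.045],
    [0,0,0.045],
  ],
)

```text
time: 14.3
ee_pos: [0.4759, 0.3024, 0.1316]
eef_rot: [0.98, 0.198, -0.0, -0.001]
ft_force: [0.6, -0.3, -0.6]
width: 0.0606
grip_force: 0.0
```

Request:
play_rows(
  claw=[0.3,0.3,0.3,0.3],
  delta_pos=[
    [0,0,0],
    [0,0,0],
    [0,0,0],
    [0,0,0],
  ],
  delta_rot=[
    [0,0,0.045],
    [0,0,0.045],
    [0,0,0.015],
    [0,0,0],
  ],
)

```text
time: 14.7
ee_pos: [0.476, 0.3025, 0.1316]
eef_rot: [0.999, 0.037, -0.0, -0.001]
ft_force: [-0.7, 0.4, 0.5]
width: 0.0607
grip_force: 0.0
```

```bash
python3 - <<'E'
from h import *
from bench import r
s=r.read_state();print(s['ee_pos'],s['joint_positions'].round(2))
go(.509,.1715,.028,np.deg2rad(-85.5))
E
```

```text
[0.4759514  0.30247447 0.13157633] [-0.42  0.28 -0.27  1.73  0.08  1.14 -2.2 ]
t 14.7 rot/pi [-0.0004  0.0002 -0.0012] deg [-0.1  0.  -0.2] shift/0.2 [0.1134 0.6658 0.5179] w 0.0607
```

Request:
play_rows(
  claw=[0.3,0.3,0.3,0.3,0.3,0.3,0.3,0.3],
  delta_pos=[
    [0.038,0.222,0],
    [0.038,0.222,0],
    [0.038,0.222,0],
    [0,0,0],
    [0,0,0.15],
    [0,0,0.15],
    [0,0,0.12],
    [0,0,0.08],
  ],
  delta_rot=[
    [0,0,0],
    [0,0,0],
    [0,0,0],
    [0,0,0],
    [0,0,0],
    [0,0,0],
    [0,0,0],
    [0,0,0],
  ],
)

```text
time: 15.5
ee_pos: [0.5076, 0.1715, 0.0293]
eef_rot: [0.999, 0.039, -0.001, -0.0]
ft_force: [1.1, -0.1, -0.6]
width: 0.0611
grip_force: 0.0
```

Request:
play_rows(
  claw=[0.5,0.75,0.75,0.75,0.75,0.75,0.75,0.75],
  delta_pos=[
    [0,0,0.018],
    [0,0,0],
    [0,0,0],
    [0,0,0],
    [0,0,0],
    [0,0,-0.05],
    [0,0,-0.15],
    [0,0,-0.2],
  ],
  delta_rot=[
    [0,0,0],
    [0,0,0],
    [0,0,0],
    [0,0,0],
    [0,0,0],
    [0,0,0],
    [0,0,0],
    [0,0,0],
  ],
)

```text
time: 16.3
ee_pos: [0.5075, 0.1707, 0.1075]
eef_rot: [0.999, 0.038, -0.002, -0.0]
ft_force: [1.2, -0.1, -0.1]
width: 0.0291
grip_force: 20.0
```

```bash
python3 - <<'E'
from h import *
from bench import r
s=r.read_state();print(s['ee_pos'],s['grip_force'],s['joint_positions'].round(2))
go(.443-.027,-.307-.002,.13,np.deg2rad(-85.5))
import cv2
a=r.camera("top")["pixels"];b=r.camera("scene")["pixels"]
np.savez("top1.npz",pixels=a)
f=lambda im,x,y:cv2.resize(im[y:y+85,x:x+80,::-1],None,fx=5,fy=5,interpolation=cv2.INTER_CUBIC)
cv2.imwrite("pics/g3.png",(255*(np.hstack([f(b,250,110),f(b,325,105)])/255.)**.6).astype(np.uint8))
E
```

```text
[0.50745841 0.17072621 0.10750736] 19.995977394282818 [-0.24  0.25 -0.19  1.83  0.05  1.08 -1.95]
t 16.3 rot/pi [-0.0001  0.0013 -0.0011] deg [-0.   0.2 -0.2] shift/0.2 [-0.6441  2.3554 -0.1125] w 0.0291
```

View pics/g3.png

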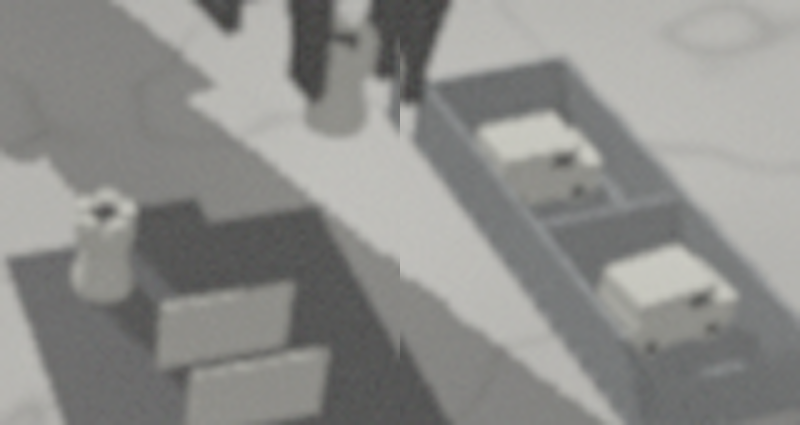

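The van is parked on its wheels across the free compartment, like its neighbour, and rook L is held upright. Next I'll carry it to the rook bin.

Request:
play_rows(
  claw=[0.75,0.75,0.75,0.75,0.75,0.75],
  delta_pos=[
    [-0.058,0.214,-0.1],
    [-0.058,0.214,0],
    [-0.058,0.214,0],
    [-0.058,0.214,0],
    [-0.058,0.214,0],
    [-0.058,0.214,0],
  ],
  delta_rot=[
    [0,0,0],
    [0,0,0],
    [0,0,0],
    [0,0,0],
    [0,0,0],
    [0,0,0],
  ],
)

```text
time: 17.0
ee_pos: [0.4579, -0.0918, 0.1276]
eef_rot: [0.999, 0.038, -0.0, -0.0]
ft_force: [1.4, 0.1, -1.0]
width: 0.0294
grip_force: 20.0
```

Request:
play_rows(
  claw=[0.75,0.75,0.75,0.75,0.75,0.75,0.75],
  delta_pos=[
    [-0.058,0.214,0],
    [-0.058,0.214,0],
    [-0.058,0.214,0],
    [-0.058,0.214,0],
    [-0.058,0.214,0],
    [0,0,0],
    [0,0,0],
  ],
  delta_rot=[
    [0,0,0],
    [0,0,0],
    [0,0,0],
    [0,0,0],
    [0,0,0],
    [0,0,0],
    [0,0,0],
  ],
)

```text
time: 17.7
ee_pos: [0.4162, -0.3086, 0.127]
eef_rot: [0.999, 0.036, -0.001, -0.001]
ft_force: [-0.3, 0.2, 0.1]
width: 0.0294
grip_force: 20.0
```

```bash
python3 - <<'E'
from h import *
from bench import r
s=r.read_state();print(s['ee_pos'],s['grip_force'],s['joint_positions'].round(2))
go(.4176,-.3093,.027,np.deg2rad(-85.5))
E
```

```text
[ 0.41619301 -0.30862237  0.12703248] 19.996314235031605 [ 0.35  0.17  0.22  1.87 -0.04  1.1  -0.91]
t 17.7 rot/pi [-0.0003  0.0004 -0.0018] deg [-0.1  0.1 -0.3] shift/0.2 [0.0067 0.0039 0.5002] w 0.0294
```

Request:
play_rows(
  claw=[0.75,0.75,0.75,0.75,0.75,0.75,0.75],
  delta_pos=[
    [0.007,0.004,0.15],
    [0,0,0.15],
    [0,0,0.1],
    [0,0,0.05],
    [0,0,0.03],
    [0,0,0.015],
    [0,0,0],
  ],
  delta_rot=[
    [0,0,0],
    [0,0,0],
    [0,0,0],
    [0,0,0],
    [0,0,0],
    [0,0,0],
    [0,0,0],
  ],
)

```text
time: 18.4
ee_pos: [0.4186, -0.3085, 0.0285]
eef_rot: [0.999, 0.038, -0.0, -0.0]
ft_force: [-0.0, -0.2, -0.1]
width: 0.0293
grip_force: 20.0
```

Request:
play_rows(
  claw=[0.75,0.75,0.6,0.52,0.52,0.52,0.52,0.52],
  delta_pos=[
    [0,0,0.008],
    [0,0,0],
    [0,0,0],
    [0,0,0],
    [0,0,0],
    [0,0,-0.1],
    [0,0,-0.2],
    [0,0,-0.2],
  ],
  delta_rot=[
    [0,0,0],
    [0,0,0],
    [0,0,0],
    [0,0,0],
    [0,0,0],
    [0,0,0],
    [0,0,0],
    [0,0,0],
  ],
)

```text
time: 19.2
ee_pos: [0.4175, -0.3083, 0.127]
eef_rot: [0.999, 0.037, -0.001, -0.001]
ft_force: [0.8, -0.4, 0.9]
width: 0.0415
grip_force: 0.0
```

```bash
python3 - <<'E'
from h import *
go(.4924,.064,.028,np.deg2rad(-85.5))
E
```

```text
t 19.2 rot/pi [-0.0005  0.0009 -0.0012] deg [-0.1  0.2 -0.2] shift/0.2 [ 0.5196 -1.8264  0.4952] w 0.0415
```

Request:
play_rows(
  claw=[0.52,0.4,0.3,0.3,0.3],
  delta_pos=[
    [0.058,-0.203,0],
    [0.058,-0.203,0],
    [0.058,-0.203,0],
    [0.058,-0.203,0],
    [0.058,-0.203,0],
  ],
  delta_rot=[
    [0,0,0],
    [0,0,0],
    [0,0,0],
    [0,0,0],
    [0,0,0],
  ],
)

```text
time: 19.7
ee_pos: [0.4608, -0.1002, 0.1266]
eef_rot: [0.999, 0.037, -0.0, -0.0]
ft_force: [0.0, -0.5, -0.1]
width: 0.0595
grip_force: 0.0
```

Request:
play_rows(
  claw=[0.3,0.3,0.3,0.3,0.3,0.3,0.3,0.3],
  delta_pos=[
    [0.058,-0.203,0],
    [0.058,-0.203,0],
    [0.058,-0.203,0],
    [0.056,-0.203,0],
    [0,0,0.15],
    [0,0,0.15],
    [0,0,0.12],
    [0,0,0.07],
  ],
  delta_rot=[
    [0,0,0],
    [0,0,0],
    [0,0,0],
    [0,0,0],
    [0,0,0],
    [0,0,0],
    [0,0,0],
    [0,0,0],
  ],
)

```text
time: 20.5
ee_pos: [0.4933, 0.0635, 0.0266]
eef_rot: [0.999, 0.037, -0.002, -0.0]
ft_force: [-0.0, -1.3, -0.1]
width: 0.0605
grip_force: 0.0
```

Request:
play_rows(
  claw=[0.5,0.75,0.75,0.75,0.75,0.75,0.75,0.75],
  delta_pos=[
    [0,0,0.01],
    [0,0,0],
    [0,0,0],
    [0,0,0],
    [0,0,0],
    [0,0,-0.1],
    [0,0,-0.2],
    [0,0,-0.2],
  ],
  delta_rot=[
    [0,0,0],
    [0,0,0],
    [0,0,0],
    [0,0,0],
    [0,0,0],
    [0,0,0],
    [0,0,0],
    [0,0,0],
  ],
)

```text
time: 21.3
ee_pos: [0.4939, 0.0635, 0.1277]
eef_rot: [0.999, 0.037, -0.001, -0.0]
ft_force: [0.9, 0.8, 0.0]
width: 0.0293
grip_force: 20.0
```

```bash
python3 - <<'E'
from h import *
from bench import r
s=r.read_state();print(s['ee_pos'],s['grip_force'])
go(.4694,-.3053,.127,np.deg2rad(-85.5))
import cv2
b=r.camera("scene")["pixels"]
f=lambda im,x,y:cv2.resize(im[y:y+85,x:x+80,::-1],None,fx=5,fy=5,interpolation=cv2.INTER_CUBIC)
cv2.imwrite("pics/g4.png",(255*(np.hstack([f(b,235,100),f(b,85,150)])/255.)**.6).astype(np.uint8))
E
```

```text
[0.4938976  0.0634945  0.12768992] 19.998295227997005
t 21.3 rot/pi [-0.0003  0.0007 -0.0012] deg [-0.1  0.1 -0.2] shift/0.2 [-0.2668  1.8287  0.0034] w 0.0293
```

View pics/g4.png

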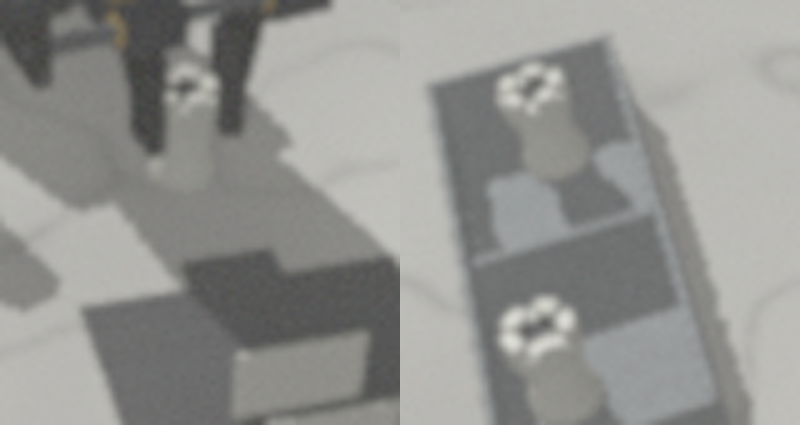

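Rook 1 stands upright in the compartment, and the second rook is held upright.

Request:
play_rows(
  claw=[0.75,0.75,0.75,0.75,0.75],
  delta_pos=[
    [-0.03,0.203,0],
    [-0.03,0.203,0],
    [-0.03,0.203,0],
    [-0.03,0.203,0],
    [-0.03,0.203,0],
  ],
  delta_rot=[
    [0,0,0],
    [0,0,0],
    [0,0,0],
    [0,0,0],
    [0,0,0],
  ],
)

```text
time: 21.85
ee_pos: [0.4795, -0.1427, 0.1267]
eef_rot: [0.999, 0.038, -0.0, -0.0]
ft_force: [1.8, -0.3, 0.1]
width: 0.0292
grip_force: 20.0
```

Request:
play_rows(
  claw=[0.75,0.75,0.75,0.75,0.75,0.75],
  delta_pos=[
    [-0.03,0.203,0],
    [-0.03,0.203,0],
    [-0.03,0.203,0],
    [-0.03,0.203,0],
    [0,0,0],
    [0,0,0],
  ],
  delta_rot=[
    [0,0,0],
    [0,0,0],
    [0,0,0],
    [0,0,0],
    [0,0,0],
    [0,0,0],
  ],
)

```text
time: 22.45
ee_pos: [0.4676, -0.3057, 0.1261]
eef_rot: [0.999, 0.036, -0.001, -0.0]
ft_force: [-0.3, 0.6, 0.6]
width: 0.0295
grip_force: 20.0
```

```bash
python3 - <<'E'
from h import *
go(.4694,-.3053,.0275,np.deg2rad(-85.5))
E
```

```text
t 22.45 rot/pi [-0.0003  0.0004 -0.0018] deg [-0.1  0.1 -0.3] shift/0.2 [ 0.0091 -0.0012  0.4931] w 0.0295
```

Request:
play_rows(
  claw=[0.75,0.75,0.75,0.75,0.75,0.75,0.75],
  delta_pos=[
    [0.006,0,0.15],
    [0,0,0.15],
    [0,0,0.1],
    [0,0,0.05],
    [0,0,0.03],
    [0,0,0.013],
    [0,0,0],
  ],
  delta_rot=[
    [0,0,0],
    [0,0,0],
    [0,0,0],
    [0,0,0],
    [0,0,0],
    [0,0,0],
    [0,0,0],
  ],
)

```text
time: 23.15
ee_pos: [0.4695, -0.3046, 0.0282]
eef_rot: [0.999, 0.038, -0.0, -0.0]
ft_force: [0.3, -0.1, -0.7]
width: 0.0291
grip_force: 20.0
```

Request:
play_rows(
  claw=[0.75,0.6,0.52,0.52,0.52,0.52,0.52,0.52],
  delta_pos=[
    [0,0,0.002],
    [0,0,0],
    [0,0,0],
    [0,0,0],
    [0,0,-0.1],
    [0,0,-0.2],
    [0,0,-0.2],
    [0,0,0],
  ],
  delta_rot=[
    [0,0,0],
    [0,0,0],
    [0,0,0],
    [0,0,0],
    [0,0,0],
    [0,0,0],
    [0,0,0],
    [0,0,0],
  ],
)

```text
time: 23.95
ee_pos: [0.4719, -0.3065, 0.1329]
eef_rot: [0.999, 0.037, 0.003, 0.002]
ft_force: [1.0, 0.6, -0.4]
width: 0.0416
grip_force: 0.0
```

```bash
python3 - <<'E'
from h import *
from bench import r
import cv2
b=r.camera("scene")["pixels"]
cv2.imwrite("pics/g5.png",(255*(cv2.resize(b[90:300,80:420,::-1],None,fx=2.35,fy=2.35,interpolation=cv2.INTER_CUBIC)/255.)**.6).astype(np.uint8))
E
```

```text
(no output)
```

View pics/g5.png

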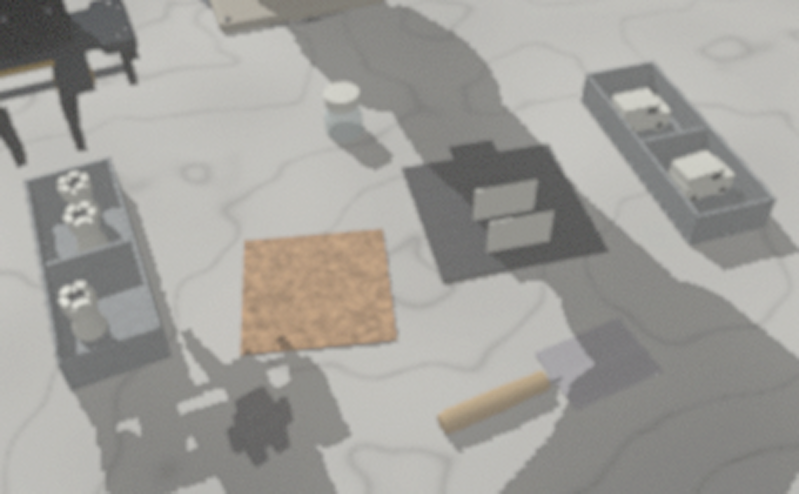

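Both rooks stand upright in the free compartment, around (75,200), beside the sorted one. The van is parked in its bin at (640,105), the gripper is clear, and the scraper, jar and figure haven't moved. I'll hand in the job.

```bash
python3 -c "
from bench import r
print(r.close_job())"
```

```text
the job is handed in; nothing more can be done
None
```

The job is handed in at about 24 s on the robot's clock: the van is parked on its wheels across its compartment after the regrasp on the mat, both rooks stand upright in theirs, and the last camera view shows nothing else disturbed.

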